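Draw a jig cover into line with a tapered pin and lock it

TASK

On the circuit-board jig the cover plate has slipped sideways, so its hole no longer lines up with the hole in the base under it. Swing the keeper arm aside, take the tapered, round-headed pin from the rack and drive it down through both holes until its head sits flat on the cover, letting the pin's taper pull the cover into line instead of shifting the cover yourself first; then swing the keeper back over the pin's head until it meets its stop, and let go. Leave the square-headed pin and the other things on the bench where they are.

Things in the scene. Friction and masses are not known exactly. Their poses are not given: they have to be found in the camera images.
- jig: The jig, fixed to the bench: dark steel base plate on four legs (open below), 14 mm thick, top face 66 mm above the bench. Origin: on the bench under the centre of the base's hole; z up, x towards the keeper's pillar, y the way the cover has slipped. It spans x -85 to +115 mm, y -85 to +85 mm. Guides (tops at 81 mm) run along y at x = -78 and +58 mm. Bench top at z = 0.
- base_hole (a point): Centre of the base's through hole, 25.5 mm in diameter, at the base's top face (66 mm above the bench, hidden below the cover). Axes as the jig's.
- cover_hole (a point): Centre of the cover's through hole, 25.5 mm in diameter, at the cover's top face (78 mm above the bench). The cover is an aluminium plate 125 x 145 x 12 mm with four dark board pockets, lying on the base; it slides only along the jig's y, with about 3 N of friction, and stays where it is left.
- cover (a joint): Slip of the cover along the jig's +y, m: 0 = holes in line. Starts at 0.0045 to 0.0075 (stops at -0.002 and +0.010).
- keeper (a joint): Angle of the keeper arm, rad: 0 = at its stop, straight over the hole (arm pointing along the jig's -x from its pillar); grows to 1.6 as the arm swings, level, to the jig's +y side. Starts 0 to 0.2, over the hole. Friction about 0.12 Nm; it stays where it is left.
- keeper_hinge (a point): Pivot of the keeper on its pillar, 88 mm from the hole's axis along the jig's +x; the point is on the arm's top face, 115.5 mm above the bench. The arm is a flat steel bar 24 mm wide, 8 mm thick, reaching 130 mm from the pivot; its underside clears the head of a pin that is fully home by 3.5 mm. A pin that is not home blocks it.
- keeper_post (a point): Upright round thumb post near the arm's free end, 14 mm in diameter, 120 mm from the pivot; it rises from the arm's top face to 148.5 mm above the bench. The point is on its axis, 132.5 mm above the bench.
- pin_head (a point): Centre of the head of the tapered steel pin (0.3 kg), standing in one of the rack's holes. Head: round, 34 mm across, 26 mm tall, flat top. Below it: 21 mm straight shank of 24 mm diameter, then a 52 mm taper to a 6 mm flat tip (73 mm in all). z along the pin towards the head. Home, the head's underside lies on the cover, and this point is 91 mm above the bench.
- pin_tip (a point): Centre of the tapered pin's lower tip, 86 mm below the centre of its head. Driving it takes up to about 20 N. Let go less than about 45 mm deep in the cover it may lean and jam; deeper, it stands and can be pressed home from above.
- dowel_head (a point): Centre of the head of the other pin, in the other hole of the rack: square head 30 x 30 x 26 mm on a straight 24 mm shank with no taper. Not wanted: leave it there.
- rack: Pin rack fixed to the bench: aluminium, 62 (x) x 150 (y) x 90 mm high, with open long sides. Origin: centre of its underside. Two 26 mm through holes in its 12 mm top plate, at y = -42 and +42 mm; the pins hang in them with the heads resting on the top, 90 mm above the bench. Which pin is in which hole varies.
- tray: Bystander: blue parts tray, 100 x 150 x 35 mm. Origin: centre of its underside. Leave alone.
- screwdriver: Bystander: black-handled screwdriver, 170 mm long, lying on the bench beyond the jig's left side. Leave alone.
- bottle: Bystander: white bottle with black cap, 52 mm diameter, 130 mm tall, beyond the jig's left side. Origin: centre of its underside. Leave alone.
Mind the look-alikes: they are no part of the job. What is shaped like the part that bears pin_head but blue or turquoise is not meant.

How it is judged:
By the outcome, as a careful person would: the job done as asked, in the order asked, and still so for the second after the job is handed in, with the robot touching nothing.
It also fails if it takes over 67 s, if anything falls off the work surface, if the arm or the gripper's body presses on something with over 40 N, if the wrist force passes 120 N, or if a joint passes its speed limit or range.

ROBOT

A 7-joint arm with a two-finger parallel gripper is mounted at the origin on the work surface. World frame = base frame: x ahead of the robot, y to its left, z up, the work surface at z = 0. Lengths are in m, angles in rad, forces in N, time in s.
With the tool pointing down it reaches from about 0.425 to 0.925 m from the base axis. Payload 6.8 kg.
Tool frame: the origin (TCP) lies at the centre of the arm's flange, where the gripper is bolted on; the fingertips stand 173 mm ahead of it and the grasp point (between the pads) lies 155 mm ahead of it (r.hold_point_z is the distance from the TCP to the grasp point, in m); z points along the fingers, x is the direction in which the jaws open and shut, and the axes are right-handed (so a half turn about z gives the same grasp; the last joint's range is limited). The gripper opens to 85 mm and grips with 20 to 120 N. Pads are 22 mm wide; open, the fingers measure 114 mm over their backs; the gripper's body (76 mm by 85 mm) begins 54 mm behind the grasp point. The pads swing forward as they close: fully open they stand 13 mm farther back than shut.
Start: joints at [1.226, 0.477, 0.022, 1.555, -0.011, 1.109, -0.083], TCP at [0.158, -0.656, 0.405] pointing down, gripper open.
Joint ranges: [-2.96, 2.96], [-0.34, 2.1], [-1.41, 1.46], [0.24, 2.44], [-1.37, 4.51], [0.17, 1.92], [-2.96, 2.96]. Speed limits (rad/s): [2.39, 2.39, 3.14, 3.14, 3.14, 3.14, 3.14].

INTERFACE

Orientations are given as a rotation vector (axis times angle).
In Python, from bench import r gives the robot as it stands.
- The arm moves only by the tool apply_moves, never from a script. Its arguments are lists of equal length, an entry for each row: "dp": the shift along the tool's x, y, z scaled (see below), a list of three; "twist": the turn, a rotation vector about the tool's x, y, z scaled (see below), a list of three; "jaw": the closure in counts, from 0 (fully open) to 255 (shut). In form: {"dp": [[x, y, z], ...], "twist": [[rx, ry, rz], ...], "jaw": [jaw, ...]}. A call has 1 to 20 rows; each row shifts and turns the pose as measured when the row begins, along the tool's axes as they then stand; what a row does not reach is not made up. The controller multiplies each number of a shift by 12 cm and each number of a turn by 120 degrees. A row lasts 1/10 s, in which the tool goes at most 50 mm and 8.59 degrees, less where a joint would pass 70% of its speed; a pose out of reach is approached as far as the arm can. A call with a number of a shift or a turn outside -1 to 1 is refused whole. A call with a gripper value outside its range is refused whole. The fingers move at their own pace and stop on an object; "grip_force" is the grip in N (left out, the last holds). Time passes only in rows, so rows that do not move let the fingers close. It gives the time, the measured TCP pose, the force and the opening at its end, in the units of the state.
- r.get_obs(): the state, without advancing time (a new reading comes with each control period).
- r.grab_frame(name): name is "side" or "top" or "wrist"; returns a dict with "color" (384x512x3 uint8, red, green, blue), "z_map" (384x512 float32, m along the optical axis (not along the pixel's ray), 0 where there is no reading), "intrinsics" (3x3 intrinsics, pixels), "R" (3x3) and "t" (3): a world point X has camera coordinates R X + t; the wrist camera has in their place "hand_eye" (4x4, takes a point from camera to tool coordinates, whose origin is the TCP and whose axes are the tool frame's). Camera axes: x right, y down, z forward; pixel columns grow to the right and rows downward; lengths in m; the calibration is good to about 2 mm. The wrist camera is an equidistant fisheye: a pixel r from the principal point sees the ray r / f radians off the axis. A picture is of the moment at which its call begins: read the wrist's pose just before it.
- r.hand_in(): hands the job in, once; it reports no verdict.
The state is a dict: "clock": time; "joints": joint angles; "qvel": joint speeds; "tau": joint torques, N m; "tcp_pos": TCP position; "orientation": TCP orientation; "contact_force": force on the tool from outside, world axes, zero at the start; "moment": the same for the moment, N m; "grip_width": finger opening in m.
Only numpy, scipy, OpenCV 4.12 (cv2) and the standard library are available. Lean on these libraries where they do the work, as an engineer would, in place of code of your own. Each camera call takes 0.05 s, during which the arm holds its last target.

## Working session

There is one attempt and no reset: what is moved stays moved. The work goes in short steps, Python scripts to look and compute and a tool call to move; the robot and the scene stay as the last step left them, time stands still between calls to the robot, and variables do not carry over. Pictures are saved under pics/ and viewed, and the job is handed in when it is done.

Besides the shell and the picture viewer there is one more tool, called as a command line: name --argument value ..., lists and objects as JSON in quotes. apply_moves: Moves the arm, as the interface text tells. Shifts and turns lie within -1 to 1; 1 stands for 12 cm of shift or 120 degrees of turn. Its arguments: {"type":"object","properties":{"dp":{"type":"array"},"twist":{"type":"array"},"jaw":{"type":"array"},"grip_force":{"type":"number"}},"required":["dp","twist","jaw"]}

```bash
ls; mkdir -p pics; cat > h.py <<'E'
from bench import r
import numpy as np, cv2
from scipy.spatial.transform import Rotation as Rot
def grab(n):
    f=r.grab_frame(n); return f
def save(f,name,crop=None,scale=1):
    im=cv2.cvtColor(np.asarray(f["color"]),cv2.COLOR_RGB2BGR)
    if crop: im=im[crop[1]:crop[3],crop[0]:crop[2]]
    if scale!=1: im=cv2.resize(im,None,fx=scale,fy=scale,interpolation=cv2.INTER_CUBIC)
    cv2.imwrite("pics/"+name,im)
def ray(f,u,v):
    K=np.array(f["intrinsics"]);R=np.array(f["R"]);t=np.array(f["t"])
    d=R.T@np.linalg.inv(K)@np.array([u,v,1.]); c=-R.T@t
    return c,d
def onz(f,u,v,z):
    c,d=ray(f,u,v); return c+d*(z-c[2])/d[2]
def proj(f,X):
    K=np.array(f["intrinsics"]);p=np.array(f["R"])@np.array(X)+np.array(f["t"]); p=K@p; return p[:2]/p[2]
def depth(f,u,v):
    z=f["z_map"][int(round(v)),int(round(u))]; c,d=ray(f,u,v); return c+d*z
E
python3 - <<'E'
from h import *
o=r.get_obs(); print(o)
import pickle
for n in("top","side","wrist"):
    f=grab(n); save(f,n+"0.png",scale=1.5); pickle.dump(f,open(n+"0.pkl","wb"))
    print(n,f["intrinsics"],f.get("R"),f.get("t"),f.get("hand_eye"))
E
```

```text
pics
{'clock': 0.0, 'joints': array([ 1.22590932,  0.477804  ,  0.02231117,  1.55644846, -0.01152721,
        1.10935142, -0.08308534]), 'qvel': array([-0.00094791, -0.00021339,  0.00029329,  0.00057567,  0.00112436,
       -0.00088864, -0.0007388 ]), 'tau': array([ 3.63603958e-04, -5.96452546e+01,  1.60782751e+00, -2.81191117e+01,
        1.23470227e-02,  9.41797625e-03,  1.54432473e-05]), 'tcp_pos': array([ 0.15830189, -0.65588314,  0.40372353]), 'orientation': array([-2.46747771e+00,  1.94276899e+00,  2.42128933e-03]), 'contact_force': array([ 0.42070344, -0.52282731, -0.46957559]), 'moment': array([ 0.0117405 , -0.03904035,  0.01211191]), 'grip_width': 0.08551643618155409}
top [[404.62408176   0.         259.85621361]
 [  0.         404.62408176 196.69044343]
 [  0.           0.           1.        ]] [[ 0.00648764 -0.99984581  0.01631757]
 [-0.9911608  -0.00859186 -0.13238749]
 [ 0.13250727 -0.01531445 -0.99106372]] [0.00201391 0.571274   1.32278854] None
side [[428.78359161   0.         259.16923478]
 [  0.         428.78359161 193.33630286]
 [  0.           0.           1.        ]] [[ 0.91275064 -0.40814369 -0.01746438]
 [-0.27155993 -0.57425438 -0.77232578]
 [ 0.3051909   0.70968347 -0.63498652]] [-0.48408053  0.22478943  1.11986312] None
wrist [[297.31863964   0.         253.80119912]
 [  0.         297.31863964 191.75168952]
 [  0.           0.           1.        ]] None None [[ 9.99999979e-01 -5.84328013e-05  1.94289908e-04  1.04174361e-05]
 [ 5.70706516e-06  9.65350743e-01  2.60955825e-01 -6.70025414e-02]
 [-2.02806287e-04 -2.60955818e-01  9.65350724e-01  3.02793633e-02]
 [ 0.00000000e+00  0.00000000e+00  0.00000000e+00  1.00000000e+00]]
```

View pics/top0.png

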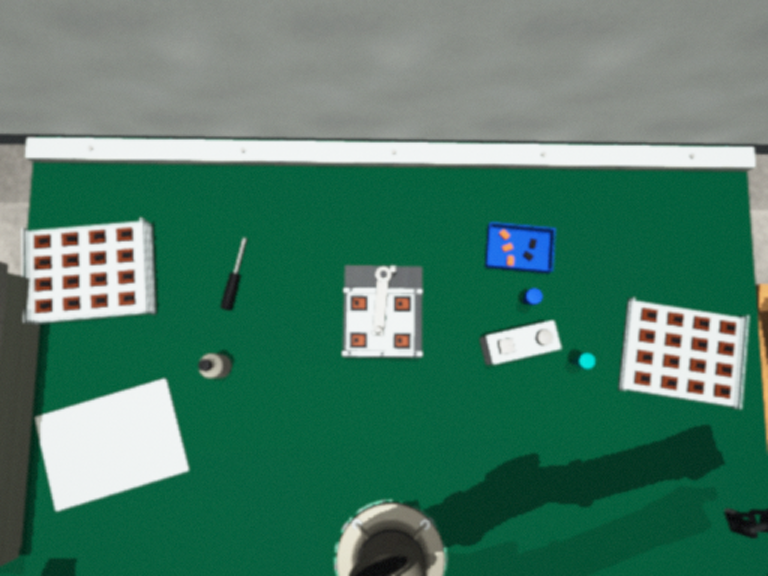

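View pics/side0.png

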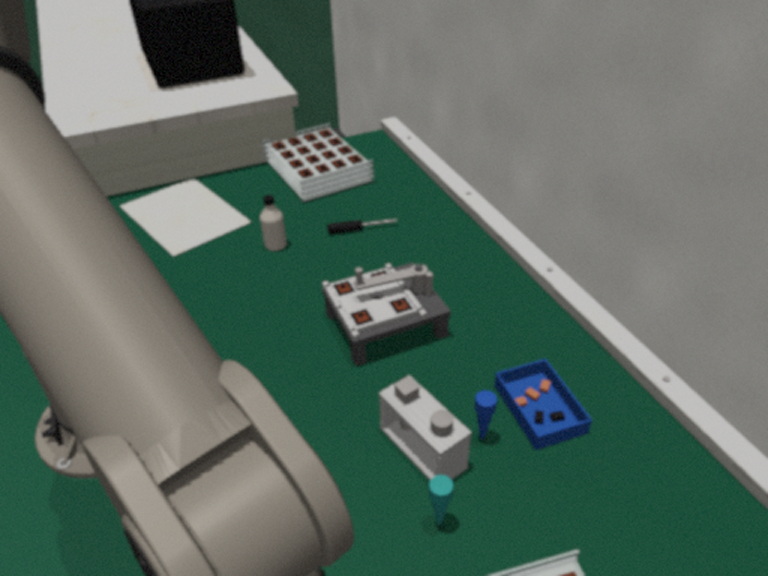

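View pics/wrist0.png

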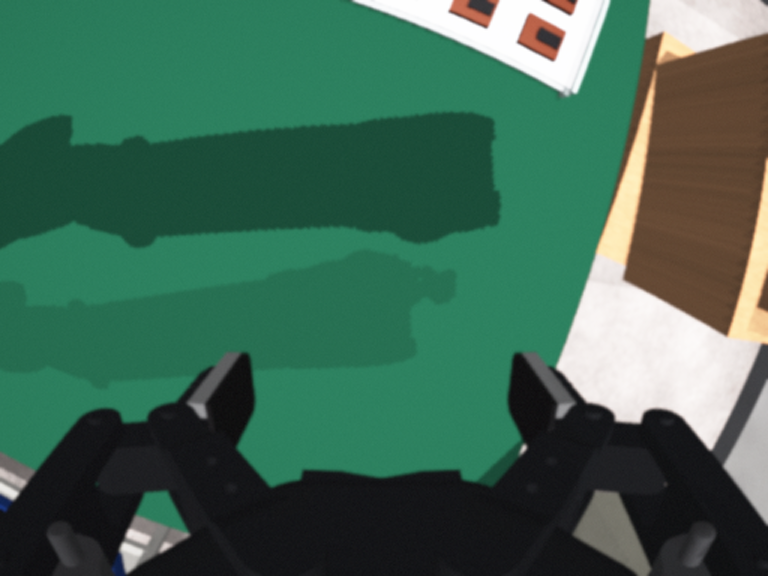

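Top view (512-px frame = shown/1.5). Candidates for the pin: round grey head on the rack at shown (544,337), square grey head on the rack at (507,346), blue look-alike at (534,296), turquoise look-alike at (587,360). I choose the grey round head and will check it in a crop.

```bash
python3 - <<'E'
import pickle
from h import *
T=pickle.load(open("top0.pkl","rb"));S=pickle.load(open("side0.pkl","rb"))
save(T,"crop_rack.png",(310,190,410,260),7)
save(T,"crop_jig.png",(215,165,295,245),7)
save(S,"crop_jigs.png",(205,165,315,245),7)
save(S,"crop_racks.png",(240,240,340,330),6)
E
```

```text
(no output)
```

View pics/crop_rack.png

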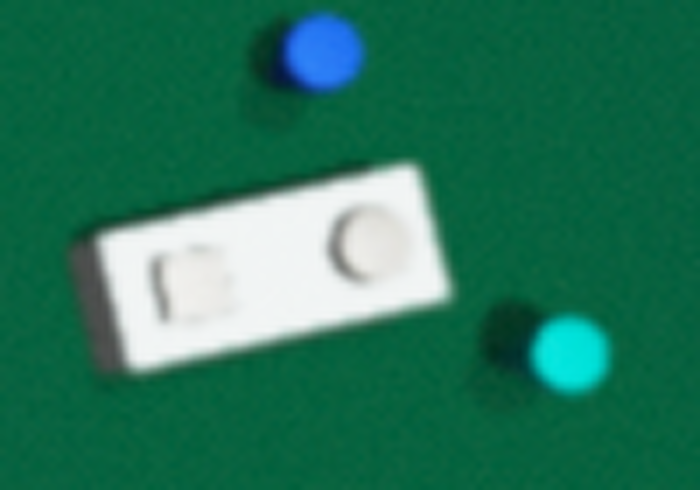

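View pics/crop_jig.png

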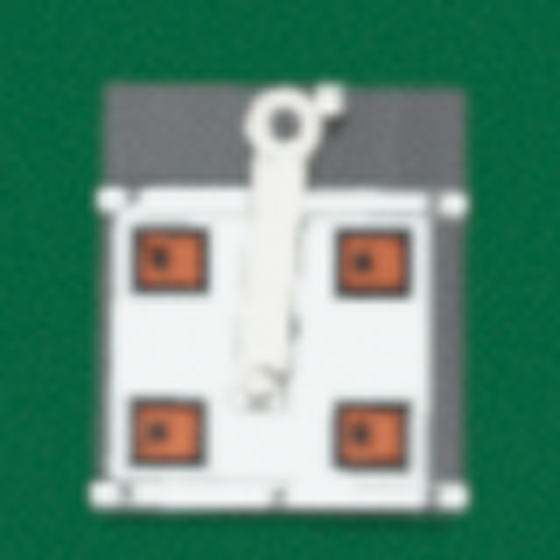

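View pics/crop_jigs.png

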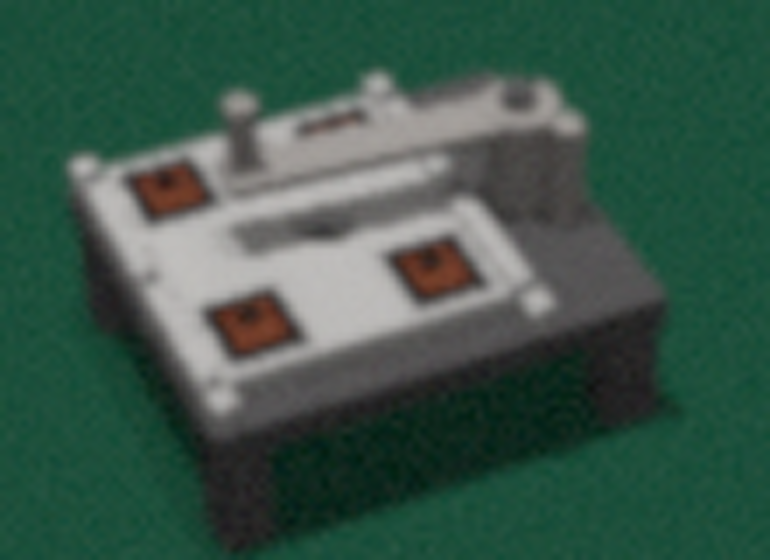

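View pics/crop_racks.png

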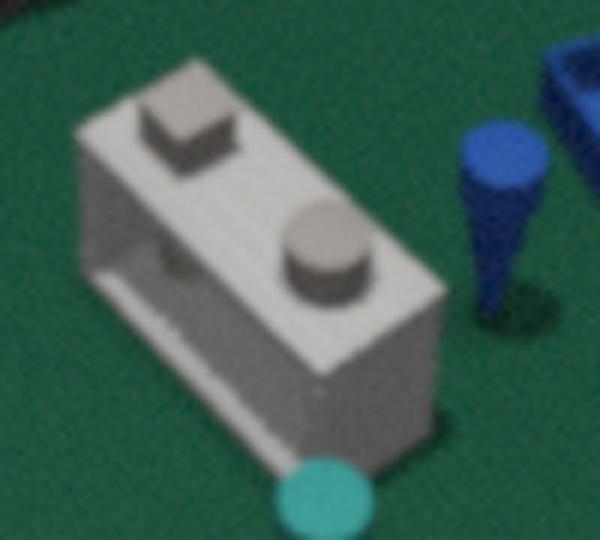

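```bash
cat >> h.py <<'E'
def cloud(f):
    K=np.array(f["intrinsics"]);R=np.array(f["R"]);t=np.array(f["t"])
    z=f["z_map"]; v,u=np.mgrid[:z.shape[0],:z.shape[1]]
    P=np.stack([(u-K[0,2])/K[0,0]*z,(v-K[1,2])/K[1,1]*z,z],-1)
    return (P-t)@R
E
python3 - <<'E'
import pickle
from h import *
T=pickle.load(open("top0.pkl","rb"));S=pickle.load(open("side0.pkl","rb"))
cj=lambda x,y:(215+(x+.5)/7-.5,165+(y+.5)/7-.5)
cr=lambda x,y:(310+(x+.5)/7-.5,190+(y+.5)/7-.5)
p=lambda *a:np.round(onz(*a),4)
a=onz(T,*cj(105,85),.066);b=onz(T,*cj(467,88),.066)
print("base back L,R",a,b,np.linalg.norm(a-b),"yaw of y",np.degrees(np.arctan2(*(a-b)[[1,0]])))
print("pivot",p(T,*cj(283,123),.1155)); print("post top?",p(T,*cj(260,375),.1485))
for n,q in dict(gBL=(112,198),gBR=(453,203),gFL=(103,493),gFR=(455,496)).items(): print(n,p(T,*cj(*q),.081))
print("round",p(T,*cr(372,243),.116),"sq",p(T,*cr(197,283),.116))
for q in((98,232),(418,162),(452,298),(132,373)): print("rack",p(T,*cr(*q),.09))
cs=lambda x,y:(240+(x+.5)/6-.5,240+(y+.5)/6-.5)
sj=lambda x,y:(205+(x+.5)/7-.5,165+(y+.5)/7-.5)
print("side round",p(S,*cs(327,235),.116),"post",p(S,*sj(240,100),.1485),"pivot",p(S,*sj(519,95),.1155))
for f,n in((T,'T'),(S,'S')):
    P=cloud(f)
    m=(P[...,2]>.107)&(P[...,2]<.125)&(P[...,1]<-.2)&(P[...,1]>-.45)&(P[...,0]>.4)&(P[...,0]<.7)
    k,l,st,c=cv2.connectedComponentsWithStats(m.astype(np.uint8))
    for i in range(1,k):
        if st[i,4]>10: print(n,st[i],np.median(P[l==i],0),P[l==i].mean(0))
    m=(P[...,2]>.135)&(P[...,2]<.16)&(abs(P[...,1])<.2)&(P[...,0]>.4)&(P[...,0]<.8)
    print(n,m.sum(),P[m].mean(0) if m.any() else '')
E
```

```text
base back L,R [0.63334959 0.10748522 0.066     ] [ 0.63353275 -0.06389932  0.066     ] 0.1713846422964221 yaw of y 90.0612327011163
pivot [0.6075 0.0233 0.1155]
post top? [0.4899 0.0326 0.1485]
gBL [0.5773 0.1024 0.081 ]
gBR [ 0.5763 -0.0563  0.081 ]
gFL [0.4405 0.1044 0.081 ]
gFR [ 0.4403 -0.0572  0.081 ]
round [ 0.4758 -0.3174  0.116 ] sq [ 0.4573 -0.2379  0.116 ]
rack [ 0.4817 -0.1982  0.09  ]
rack [ 0.5151 -0.3467  0.09  ]
rack [ 0.4526 -0.3606  0.09  ]
rack [ 0.4174 -0.2128  0.09  ]
side round [ 0.4742 -0.3225  0.116 ] post [0.4856 0.0325 0.1485] pivot [0.6068 0.0263 0.1155]
T [357 219  12  11  95] [ 0.47664946 -0.31764989  0.11550461] [ 0.47625269 -0.31720359  0.11549906]
T [332 225  11  11  92] [ 0.45724552 -0.23602043  0.11566728] [ 0.45733355 -0.23621379  0.11558476]
T 18 [0.48695684 0.03388352 0.14832775]
S [263 251  17  14 150] [ 0.45470533 -0.24332944  0.11417755] [ 0.45552539 -0.24245339  0.11390117]
S [287 273  15  14 166] [ 0.47403072 -0.32456528  0.11456871] [ 0.47405636 -0.32366066  0.11419635]
S 28 [0.48448709 0.02876879 0.14339102]
```

```bash
cat >> h.py <<'E'
def pose(o=None):
    o=o or r.get_obs(); return np.array(o["tcp_pos"]),Rot.from_rotvec(o["orientation"])
def rows(target,R,spin=None):
    """shift in tool axes for world displacement"""
    p,Q=pose(); d=Q.inv().apply(np.array(target)-p); return d, d/0.12
def wproj(f,po,X):
    p,Q=po;H=np.array(f["hand_eye"]);K=f["intrinsics"]
    x=Q.inv().apply(np.array(X)-p); c=H[:3,:3].T@(x-H[:3,3])
    th=np.arctan2(np.hypot(c[0],c[1]),c[2]);ph=np.arctan2(c[1],c[0])
    return K[0][2]+K[0][0]*th*np.cos(ph),K[1][2]+K[1][1]*th*np.sin(ph)
def wonz(f,po,u,v,z):
    p,Q=po;H=np.array(f["hand_eye"]);K=f["intrinsics"]
    a=(u-K[0][2])/K[0][0];b=(v-K[1][2])/K[1][1];th=np.hypot(a,b)
    s=np.sin(th)/th if th>1e-9 else 1
    d=Q.apply(H[:3,:3]@np.array([a*s,b*s,np.cos(th)])); c=p+Q.apply(H[:3,3])
    return c+d*(z-c[2])/d[2]
E
python3 - <<'E'
import pickle
from h import *
T=pickle.load(open("top0.pkl","rb"))
p,Q=pose(); print(Q.as_matrix().round(3))
cr=lambda x,y:(310+(x+.5)/7-.5,190+(y+.5)/7-.5)
print("blue",onz(T,*cr(322,52),.099),"turq",onz(T,*cr(570,355),.099))
print(rows([.50,-.03,.405],None)[0])
E
```

```text
[[ 0.235 -0.972 -0.   ]
 [-0.972 -0.235  0.001]
 [-0.001  0.    -1.   ]]
blue [ 0.56475014 -0.30124731  0.099     ] turq [ 0.42675051 -0.41096516  0.099     ]
[-5.28340673e-01 -4.79012134e-01 -3.60539815e-04]
```

apply_moves --dp '[[0, -0.4, 0], [0, -0.4, 0], [0, -0.4, 0], [0, -0.4, 0], [-0.37, -0.083, 0], [-0.37, -0.083, 0], [-0.37, -0.083, 0], [-0.37, -0.083, 0], [-0.37, -0.083, 0], [-0.37, -0.083, 0], [-0.37, -0.083, 0], [-0.37, -0.083, 0], [-0.37, -0.083, 0], [-0.37, -0.083, 0], [-0.37, -0.083, 0], [-0.37, -0.083, 0], [-0.37, -0.083, 0]]' --twist '[[0, 0, 0.057], [0, 0, 0.057], [0, 0, 0], [0, 0, 0], [0, 0, 0], [0, 0, 0], [0, 0, 0], [0, 0, 0], [0, 0, 0], [0, 0, 0], [0, 0, 0], [0, 0, 0], [0, 0, 0], [0, 0, 0], [0, 0, 0], [0, 0, 0], [0, 0, 0]]' --jaw '[0, 0, 0, 0, 0, 0, 0, 0, 0, 0, 0, 255, 255, 255, 255, 255, 255]'

```text
clock: 1.85
tcp_pos: [0.4955, -0.0496, 0.3957]
orientation: [2.19, -2.247, -0.017]
contact_force: [1.1, -0.5, 0.1]
grip_width: 0.0002
```

```bash
python3 - <<'E'
from h import *
import pickle
po=pose(); f=grab("wrist"); pickle.dump((f,po),open("w1.pkl","wb")); save(f,"w1.png",scale=1.5)
print(po[0],po[1].as_matrix().round(3))
for X in((.488,.0325,.1485),(.607,.0235,.1155),(.519,.023,.078)): print(np.array(wproj(f,po,X))*1.5)
E
```

```text
[ 0.49553454 -0.0495629   0.39567904] [[-0.026 -1.    -0.01 ]
 [-1.     0.026  0.005]
 [-0.005  0.011 -1.   ]]
[230.41131933 315.20905052]
[249.12848511  94.89618327]
[273.0212324  235.71676708]
```

View pics/w1.png

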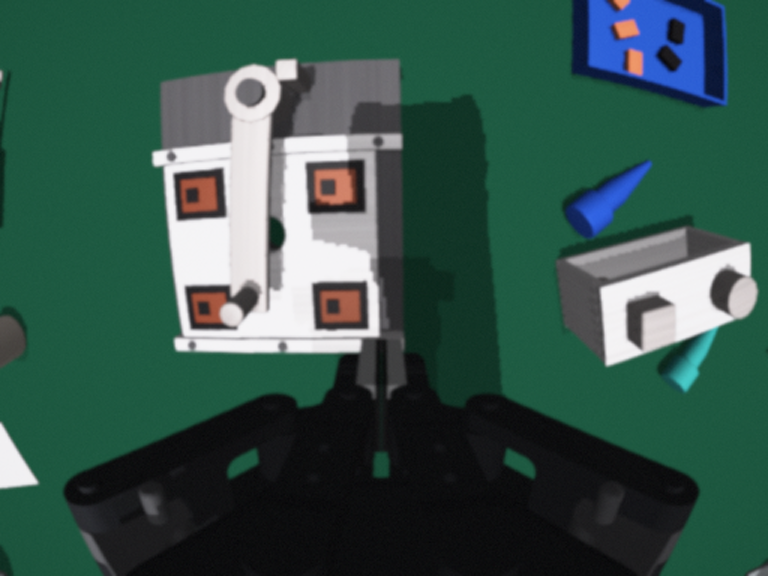

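```bash
cat >> h.py <<'E'
RT=Rot.from_matrix(np.array([[0,-1,0],[-1,0,0],[0,0,-1.]]))
def plan(target,R=RT,z=0.0):
    "target = tcp position wanted; prints total scaled shift and turn in tool axes now"
    p,Q=pose(); d=Q.inv().apply(np.array(target)-p)/.12; tw=np.degrees((Q.inv()*R).as_rotvec())/120
    print("pos",p.round(4),"total dp",d.round(3),"twist",tw.round(3),"F",np.round(r.get_obs()["contact_force"],1),"w",round(r.get_obs()["grip_width"],4))
E
python3 - <<'E'
from h import *
plan([.489,-.008,.297])
E
```

```text
pos [ 0.4971 -0.041   0.3961] total dp [-0.266  0.064  0.829] twist [ 0.004  0.005 -0.008] F [2.1 7.4 1.2] w -0.0002
```

apply_moves --dp '[[-0.1, 0.03, 0.3], [-0.1, 0.03, 0.3], [-0.05, 0.0, 0.2], [0, 0, 0]]' --twist '[[0.004, 0.005, -0.008], [0, 0, 0], [0, 0, 0], [0, 0, 0]]' --jaw '[255, 255, 255, 255]'

```text
clock: 2.3
tcp_pos: [0.4907, -0.0055, 0.2988]
orientation: [-2.23, 2.208, -0.005]
contact_force: [-0.3, -0.5, 0.1]
grip_width: -0.0001
```

```bash
python3 - <<'E'
from h import *
plan([.489,-.008,.297])
E
```

```text
pos [ 0.4907 -0.0055  0.2988] total dp [0.021 0.014 0.015] twist [-0.002  0.     0.005] F [-0.3 -0.5  0.1] w -0.0001
```

apply_moves --dp '[[-0.15, 0.03, 0.01], [-0.2, -0.01, 0], [-0.2, -0.01, 0], [-0.12, -0.05, 0], [-0.12, -0.05, 0], [-0.1, -0.08, 0], [0, 0, 0]]' --twist '[[0, 0, 0], [0, 0, 0], [0, 0, 0], [0, 0, 0], [0, 0, 0], [0, 0, 0], [0, 0, 0]]' --jaw '[255, 255, 255, 255, 255, 255, 255]'

```text
clock: 3.0
tcp_pos: [0.5143, 0.0991, 0.3017]
orientation: [-2.221, 2.219, -0.012]
contact_force: [-0.4, -0.4, 0.5]
grip_width: 0.0002
```

```bash
python3 - <<'E'
from h import *
plan([.521,.111,.298])
f=grab("wrist"); save(f,"w2.png",scale=1.2)
E
```

```text
pos [0.5143 0.0991 0.3017] total dp [-0.099 -0.056  0.031] twist [-0.003 -0.002  0.001] F [-0.4 -0.4  0.5] w 0.0002
```

View pics/w2.png

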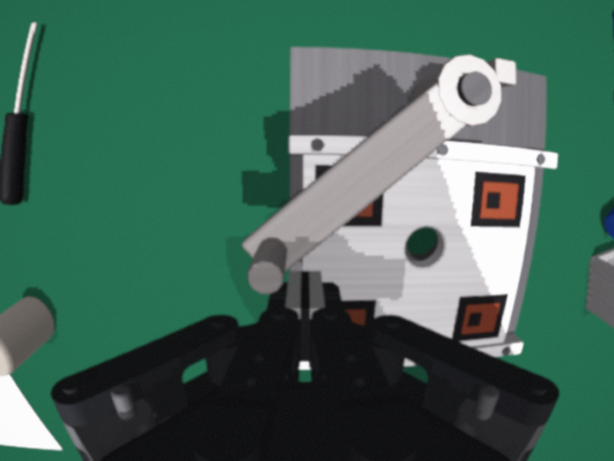

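The wrist view shows the keeper swung to about 0.9 rad with its post at (267,272) and the cover hole open at (425,246). I'll carry on.

apply_moves --dp '[[-0.1, -0.06, 0.03], [-0.08, -0.1, 0], [-0.08, -0.1, 0], [-0.06, -0.14, 0], [0, 0, 0], [0.2, 0.1, -0.1], [0.2, 0.0, -0.4], [0.3, 0.0, -0.2], [0.2, 0.0, 0], [0, 0, 0]]' --twist '[[0, 0, 0], [0, 0, 0], [0, 0, 0], [0, 0, 0], [0, 0, 0], [0, 0, 0], [0, 0, 0], [0, 0, 0], [0, 0, 0], [0, 0, 0]]' --jaw '[255, 255, 255, 255, 255, 255, 255, 255, 255, 255]'

```text
clock: 4.05
tcp_pos: [0.5496, 0.0263, 0.3809]
orientation: [2.214, -2.222, 0.009]
contact_force: [-0.1, -0.7, -0.0]
grip_width: 0.0
```

```bash
python3 - <<'E'
from h import *
import pickle
plan([.46,-.01,.40])
po=pose(); f=grab("wrist"); pickle.dump((f,po),open("w3.pkl","wb")); save(f,"w3.png",scale=1.5)
f=grab("top"); pickle.dump(f,open("top3.pkl","wb")); save(f,"t3.png",(215,155,305,245),7)
E
```

```text
pos [0.5496 0.0263 0.3809] total dp [ 0.306  0.746 -0.158] twist [-0.    -0.004 -0.002] F [-0.1 -0.7 -0. ] w 0.0
```

View pics/w3.png

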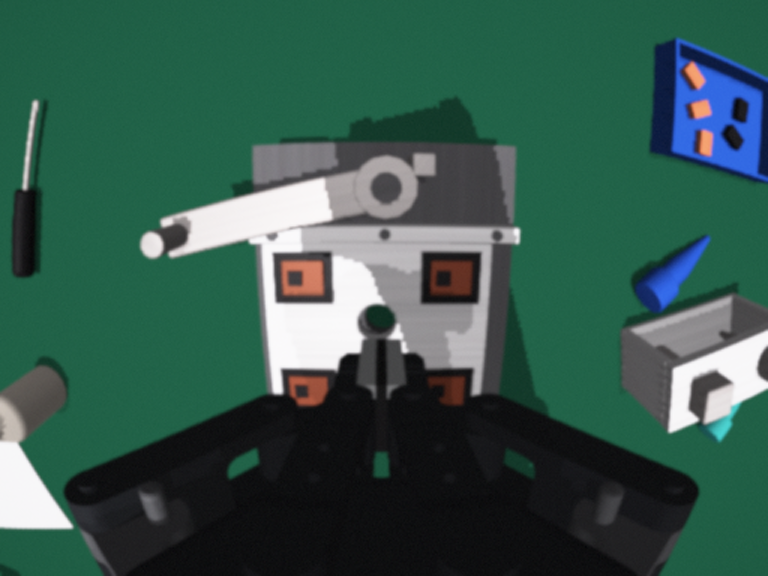

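View pics/t3.png

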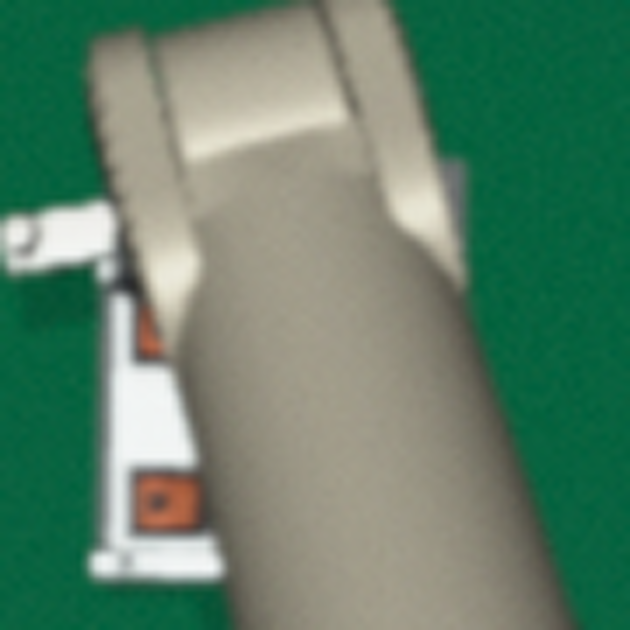

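The keeper is now about 1.35 rad aside, with its post at (152,244). The hole is clear at (377,320). Next I measure the jig in this view.

```bash
python3 - <<'E'
from h import *
import pickle
f,po=pickle.load(open("w3.pkl","rb"))
save(f,"w3a.png",(160,90,350,215),4); save(f,"w3b.png",(228,190,276,238),12)
for n,(u,v,z) in dict(pivot=(386.5/1.5,187/1.5,.1155)).items(): print(n,wonz(f,po,u,v,z))
E
```

```text
pivot [0.60773265 0.02125231 0.1155    ]
```

View pics/w3a.png

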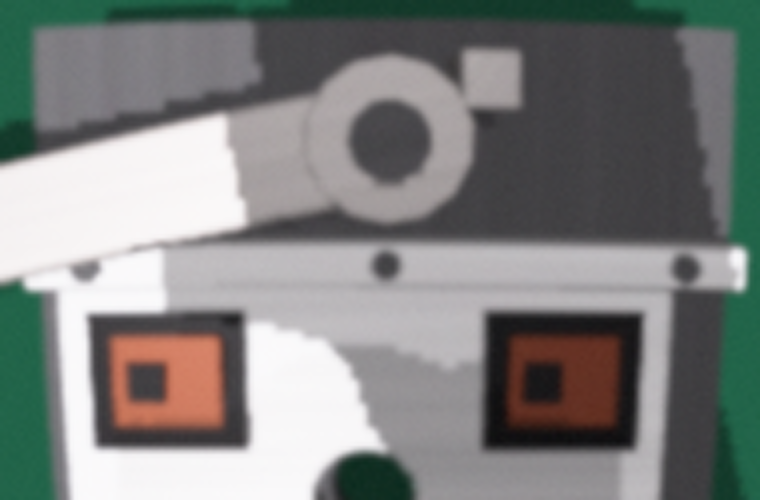

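View pics/w3b.png

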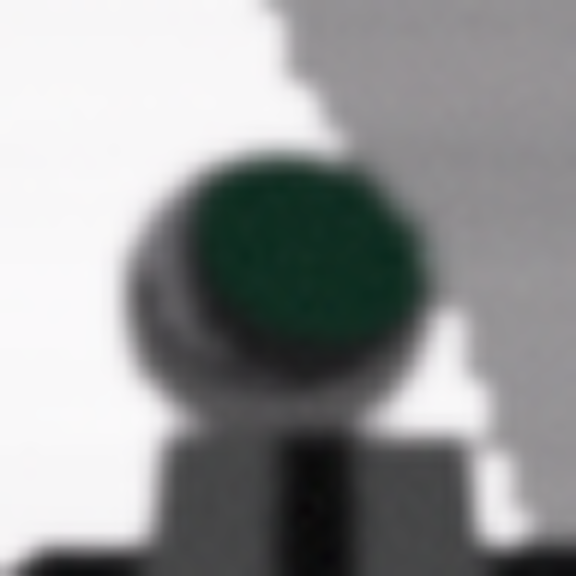

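```bash
python3 - <<'E'
from h import *
import pickle
f,po=pickle.load(open("w3.pkl","rb"))
A=lambda x,y:(160+(x+.5)/4-.5,90+(y+.5)/4-.5); B=lambda x,y:(228+(x+.5)/12-.5,190+(y+.5)/12-.5)
for n,(u,v),z in [("L",A(33,28),.066),("R",A(735,30),.066),("pivot",A(390,141),.1155),("ring",A(391,138),.1155),("s1",A(85,266),.081),("s2",A(386,265),.081),("s3",A(685,268),.081),("gl",A(26,270),.081),("gr",A(745,270),.081),("chole",B(278,295),.078),("chL",B(128,295),.078),("chR",B(428,280),.078),("chT",B(285,152),.078),("baseholeR",B(432,290),.066)]:
    print(n,wonz(f,po,u,v,z).round(4))
E
```

```text
L [0.6356 0.1069 0.066 ]
R [ 0.6348 -0.0634  0.066 ]
pivot [0.6076 0.0217 0.1155]
ring [0.6082 0.0215 0.1155]
s1 [0.5786 0.092  0.081 ]
s2 [0.5779 0.022  0.081 ]
s3 [ 0.5776 -0.0481  0.081 ]
gl [0.578  0.1065 0.081 ]
gr [ 0.5774 -0.0631  0.081 ]
chole [0.5206 0.0273 0.078 ]
chL [0.5207 0.0394 0.078 ]
chR [0.5218 0.0151 0.078 ]
chT [0.5327 0.0266 0.078 ]
baseholeR [0.5168 0.0143 0.066 ]
```

apply_moves --dp '[[0.36, 0.077, 0], [0.36, 0.077, 0], [0.36, 0.077, 0], [0.36, 0.077, 0], [0.36, 0.077, 0], [0.36, 0.077, 0], [0.36, 0.077, 0], [0.36, 0.077, 0], [0, 0, 0], [0, 0, 0]]' --twist '[[0, 0, 0], [0, 0, 0], [0, 0, 0], [0, 0, 0], [0, 0, 0], [0, 0, 0], [0, 0, 0], [0, 0, 0], [0, 0, 0], [0, 0, 0]]' --jaw '[80, 80, 80, 80, 80, 80, 80, 80, 80, 80]'

```text
clock: 5.15
tcp_pos: [0.4823, -0.3091, 0.3729]
orientation: [-2.255, 2.186, 0.014]
contact_force: [-0.1, 1.1, -1.0]
grip_width: 0.0588
```

```bash
python3 - <<'E'
from h import *
import pickle
plan([.4757,-.3185,.30])
po=pose(); f=grab("wrist"); pickle.dump((f,po),open("w4.pkl","wb")); save(f,"w4.png",scale=1.5)
print(np.array(wproj(f,po,(.4757,-.3185,.116)))*1.5)
E
```

```text
pos [ 0.4823 -0.3091  0.3729] total dp [0.081 0.054 0.608] twist [0.003 0.003 0.015] F [-0.1  1.1 -1. ] w 0.0588
[401.62879191 307.87585988]
```

View pics/w4.png

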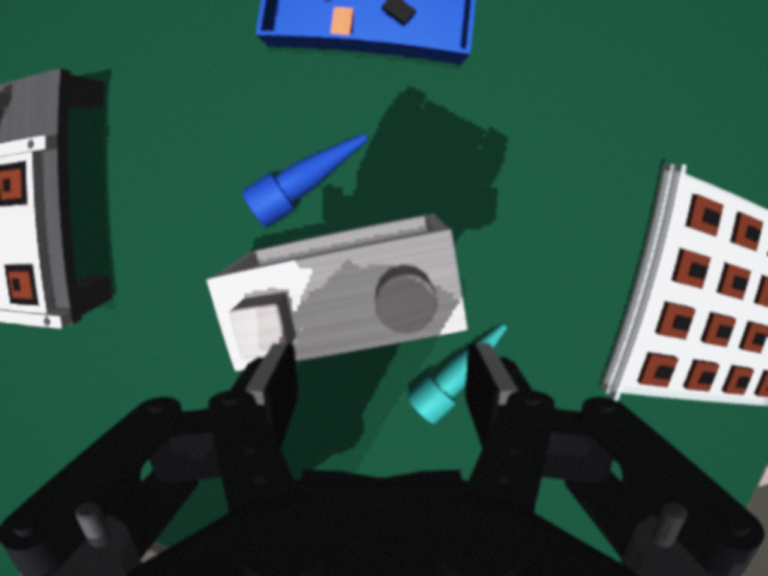

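```bash
python3 - <<'E'
from h import *
import pickle
f,po=pickle.load(open("w4.pkl","rb"))
save(f,"w4a.png",(230,165,330,245),7)
T=pickle.load(open("top0.pkl","rb"));S=pickle.load(open("side0.pkl","rb"))
for F in(T,S):
    P=cloud(F);c=np.asarray(F["color"]).astype(int)
    for nm,m in(("blue",(c[...,2]>c[...,0]+60)&(c[...,2]>c[...,1]+40)),("turq",(c[...,1]>c[...,0]+60)&(c[...,2]>c[...,0]+60)&(c[...,0]<110))):
        k,l,st,ce=cv2.connectedComponentsWithStats(m.astype(np.uint8))
        for i in range(1,k):
            if 40<st[i,4]<400: print(nm,st[i],P[l==i].min(0).round(3),P[l==i].max(0).round(3),P[l==i].mean(0).round(3))
# wrist depth
K=f["intrinsics"]
p,Q=po;H=np.array(f["hand_eye"])
for u,v in((268,200),(280,190),(320,165),(360,143),(432,400),(500,330),(405,305)):
    u/=1.5;v/=1.5
    z=f["z_map"][int(v),int(u)]
    a=(u-K[0][2])/K[0][0];b=(v-K[1][2])/K[1][1];th=np.hypot(a,b);s=np.sin(th)/th
    d=np.array([a*s,b*s,np.cos(th)]);d=d*z/d[2]
    print((u*1.5,v*1.5),z,(p+Q.apply(H[:3,:3]@d+H[:3,3])).round(3))
E
```

```text
blue [350 192  12  11 107] [ 0.549 -0.346 -0.004] [ 0.596 -0.284  0.104] [ 0.566 -0.303  0.088]
turq [325 146  47  37 196] [ 0.391 -0.386 -0.01 ] [0.758 0.027 1.387] [ 0.715 -0.329  0.023]
turq [325 152  13  25 224] [ 0.391 -0.263 -0.004] [0.737 0.027 1.387] [ 0.685 -0.237  0.012]
turq [351 191  12  13 124] [ 0.549 -0.35  -0.007] [ 0.6   -0.285  0.104] [ 0.571 -0.314  0.063]
turq [385 234  13  14 147] [ 0.407 -0.466 -0.006] [ 0.451 -0.392  0.106] [ 0.427 -0.423  0.067]
blue [331 240  37  27 368] [ 0.161 -0.863 -0.003] [ 0.742 -0.213  0.876] [ 0.687 -0.235  0.014]
blue [317 260  14  17 146] [ 0.548 -0.321 -0.002] [ 0.623 -0.214  0.102] [ 0.564 -0.303  0.093]
turq [286 317  16  14 173] [ 0.161 -0.863 -0.003] [ 0.446 -0.344  0.876] [ 0.425 -0.416  0.101]
(268.0, 200.0) 0.30191922 [ 0.525 -0.226  0.035]
(280.0, 190.0) 0.30271724 [ 0.532 -0.234  0.033]
(320.0, 165.0) 0.3103149 [ 0.55  -0.261  0.02 ]
(360.0, 143.0) 0.31832856 [ 0.567 -0.288  0.007]
(432.0, 400.0) 0.34317172 [ 0.373 -0.35   0.035]
(500.0, 330.0) 0.3550779 [ 0.424 -0.406  0.009]
(405.0, 305.0) 0.23635794 [ 0.478 -0.32   0.117]
```

View pics/w4a.png

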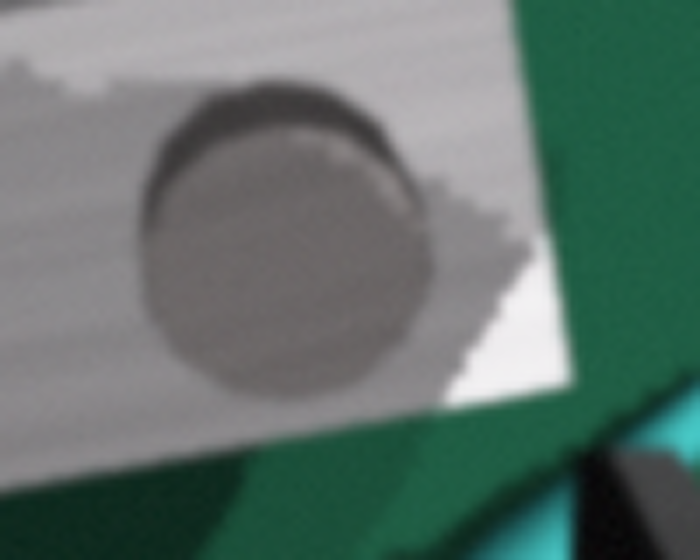

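The blue and turquoise look-alikes have toppled by themselves and lie low on the bench. The grey round head at shown (405,304) is the right pin. Its top disc is centred at crop (287,263).

```bash
python3 - <<'E'
from h import *
import pickle
f,po=pickle.load(open("w4.pkl","rb"))
B=lambda x,y:(230+(x+.5)/7-.5,165+(y+.5)/7-.5)
for q in((287,263),(140,245),(435,265),(290,402),(287,125)): print(wonz(f,po,*B(*q),.116).round(4))
c=wonz(f,po,*B(287,263),.116)
print(po[1].as_matrix().round(3))
plan([c[0],c[1],.300]); plan([c[0],c[1],.265])
E
```

```text
[ 0.4784 -0.3206  0.116 ]
[ 0.48   -0.3038  0.116 ]
[ 0.4787 -0.3376  0.116 ]
[ 0.4614 -0.3218  0.116 ]
[ 0.4945 -0.3199  0.116 ]
[[ 0.031 -1.    -0.006]
 [-0.999 -0.031  0.007]
 [-0.007  0.006 -1.   ]]
pos [ 0.4821 -0.3093  0.3729] total dp [0.097 0.03  0.607] twist [0.003 0.003 0.015] F [-0.7 -0.5  0.1] w 0.0589
pos [ 0.4821 -0.3093  0.3729] total dp [0.099 0.028 0.899] twist [0.003 0.003 0.015] F [-0.7 -0.5  0.1] w 0.0589
```

apply_moves --dp '[[0.06, 0.02, 0.3], [0.04, 0.01, 0.3], [0, 0, 0.05], [0, 0, 0]]' --twist '[[0.003, 0.003, 0.015], [0, 0, 0], [0, 0, 0], [0, 0, 0]]' --jaw '[80, 80, 80, 80]'

```text
clock: 5.6
tcp_pos: [0.483, -0.3137, 0.2938]
orientation: [-2.23, 2.207, -0.002]
contact_force: [0.1, -0.3, 0.5]
grip_width: 0.0587
```

```bash
python3 - <<'E'
from h import *
plan([.4783,-.3207,.268])
E
```

```text
pos [ 0.483  -0.3137  0.2938] total dp [0.058 0.041 0.214] twist [-0.002  0.001  0.005] F [ 0.1 -0.3  0.5] w 0.0587
```

apply_moves --dp '[[0.06, 0.042, 0.0], [0, 0, 0.12], [0, 0, 0.08], [0, 0, 0]]' --twist '[[0, 0, 0], [-0.002, 0.001, 0.005], [0, 0, 0], [0, 0, 0]]' --jaw '[80, 80, 80, 80]'

```text
clock: 6.0
tcp_pos: [0.4801, -0.3199, 0.272]
orientation: [-2.222, 2.218, -0.008]
contact_force: [-0.5, -0.4, 0.4]
grip_width: 0.0588
```

```bash
python3 - <<'E'
from h import *
plan([.4783,-.3207,.268])
f=grab("wrist"); save(f,"w5.png",(150,150,360,340),3)
E
```

```text
pos [ 0.4801 -0.3199  0.272 ] total dp [0.007 0.015 0.033] twist [-0.002 -0.001  0.001] F [-0.5 -0.4  0.4] w 0.0588
```

View pics/w5.png

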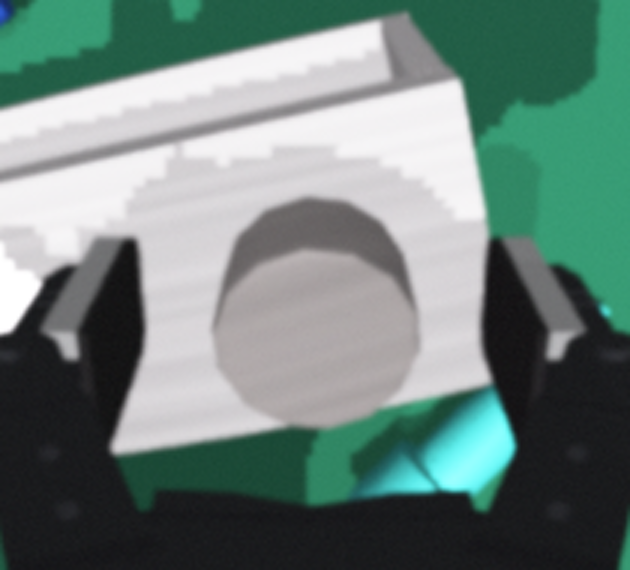

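apply_moves --dp '[[0.007, 0.017, 0.04], [0, 0, 0], [0, 0, 0], [0, 0, 0], [0, 0, 0], [0, 0, 0], [0, 0, 0]]' --twist '[[-0.002, -0.001, 0], [0, 0, 0], [0, 0, 0], [0, 0, 0], [0, 0, 0], [0, 0, 0], [0, 0, 0]]' --jaw '[80, 255, 255, 255, 255, 255, 255]' --grip_force 90

```text
clock: 6.75
tcp_pos: [0.4786, -0.3208, 0.2686]
orientation: [-2.223, 2.218, -0.003]
contact_force: [0.7, -0.1, 0.4]
grip_width: 0.0313
```

```bash
python3 - <<'E'
from h import *
plan([.4783,-.3207,.268])
E
```

```text
pos [ 0.4786 -0.3208  0.2686] total dp [-0.001  0.002  0.005] twist [-0.001 -0.     0.001] F [ 0.7 -0.1  0.4] w 0.0313
```

apply_moves --dp '[[0, 0, -0.1], [0, 0, -0.3], [0, 0, -0.35], [0, 0, -0.35], [0, 0, 0], [0, 0, 0]]' --twist '[[0, 0, 0], [0, 0, 0], [0, 0, 0], [0, 0, 0], [0, 0, 0], [0, 0, 0]]' --jaw '[255, 255, 255, 255, 255, 255]'

```text
clock: 7.35
tcp_pos: [0.4771, -0.3204, 0.4055]
orientation: [-2.224, 2.219, 0.004]
contact_force: [-0.4, 1.1, -4.0]
grip_width: 0.0313
```

```bash
python3 - <<'E'
from h import *
plan([.52,.0218,.40])
f=grab("wrist"); save(f,"w6.png",(130,120,380,340),3)
f=grab("side"); save(f,"s6.png",scale=1.5)
E
```

```text
pos [ 0.4771 -0.3204  0.4055] total dp [-2.851 -0.364  0.05 ] twist [0.001 0.001 0.001] F [-0.4  1.1 -4. ] w 0.0313
```

View pics/w6.png

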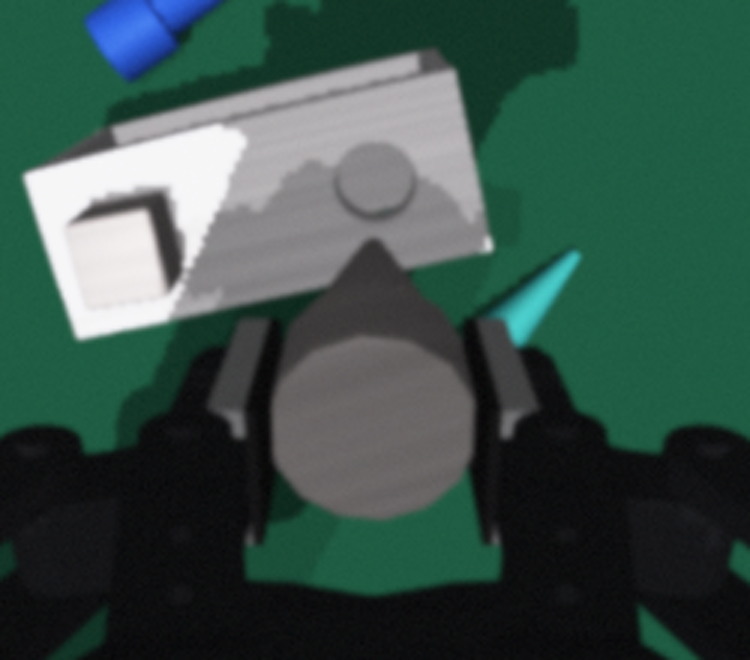

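View pics/s6.png

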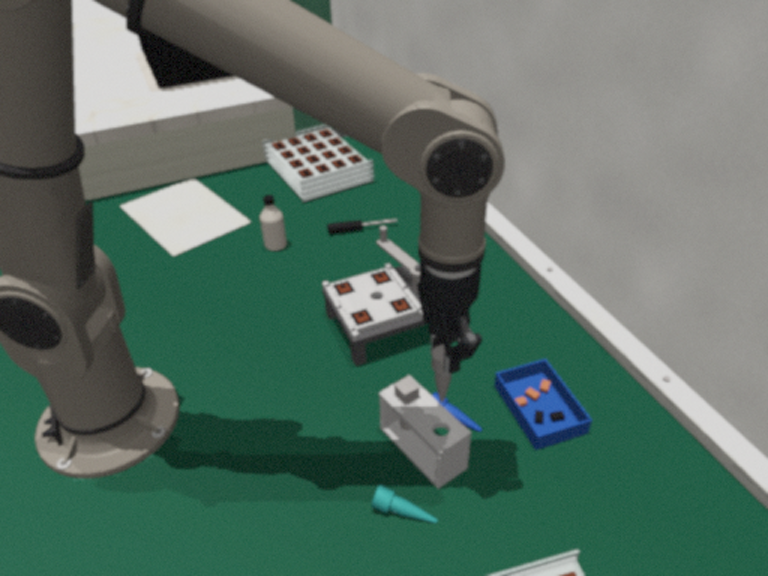

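```bash
cat >> h.py <<'E'
def tool_at(f,u,v,zt):
    H=np.array(f["hand_eye"]);K=f["intrinsics"]
    a=(u-K[0][2])/K[0][0];b=(v-K[1][2])/K[1][1];th=np.hypot(a,b);s=np.sin(th)/th
    d=H[:3,:3]@np.array([a*s,b*s,np.cos(th)]);c=H[:3,3]; return c+d*(zt-c[2])/d[2]
E
python3 - <<'E'
from h import *
f=grab("wrist")
C=lambda x,y:(130+(x+.5)/3-.5,120+(y+.5)/3-.5)
print("tip",tool_at(f,*C(374,247),.2516).round(4),"front edge",tool_at(f,*C(374,518),.1526).round(4),"back edge",tool_at(f,*C(374,337),.1526).round(4),"L",tool_at(f,*C(272,428),.1526).round(4),"R",tool_at(f,*C(475,428),.1526).round(4))
plan([.52,.0218,.40])
E
```

```text
tip [2.000e-04 1.100e-03 2.516e-01] front edge [0.     0.0171 0.1526] back edge [ 0.     -0.0154  0.1526] L [-0.0158  0.0002  0.1526] R [0.0158 0.0002 0.1526]
pos [ 0.4772 -0.3204  0.4041] total dp [-2.851 -0.363  0.04 ] twist [0.002 0.001 0.001] F [ 0.3  0.7 -4.1] w 0.0312
```

apply_moves --dp '[[-0.2, -0.03, 0.005], [-0.35, -0.046, 0.005], [-0.35, -0.046, 0.005], [-0.35, -0.046, 0.005], [-0.35, -0.046, 0], [-0.35, -0.046, 0], [-0.35, -0.046, 0], [-0.35, -0.046, 0], [-0.2, -0.03, 0], [0, 0, 0], [0, 0, 0]]' --twist '[[0, 0, 0], [0, 0, 0], [0, 0, 0], [0, 0, 0], [0, 0, 0], [0, 0, 0], [0, 0, 0], [0, 0, 0], [0, 0, 0], [0, 0, 0], [0, 0, 0]]' --jaw '[255, 255, 255, 255, 255, 255, 255, 255, 255, 255, 255]'

```text
clock: 8.6
tcp_pos: [0.5188, 0.0332, 0.3841]
orientation: [2.206, -2.207, -0.047]
contact_force: [0.7, -1.4, -4.0]
grip_width: 0.0311
```

```bash
python3 - <<'E'
from h import *
plan([.521,.0218,.33])
E
```

```text
pos [0.5188 0.0332 0.3841] total dp [ 0.098 -0.035  0.449] twist [ 0.017  0.003 -0.   ] F [ 0.7 -1.4 -4. ] w 0.0311
```

apply_moves --dp '[[0.06, -0.01, 0], [0, 0, 0], [0, 0, 0]]' --twist '[[0.017, 0.003, 0], [0, 0, 0], [0, 0, 0]]' --jaw '[255, 255, 255]'

```text
clock: 8.9
tcp_pos: [0.519, 0.023, 0.3812]
orientation: [2.213, -2.223, -0.006]
contact_force: [-0.4, -0.3, -4.3]
grip_width: 0.031
```

```bash
python3 - <<'E'
from h import *
plan([.521,.0218,.34])
E
```

```text
pos [0.519  0.023  0.3812] total dp [ 0.01  -0.019  0.343] twist [ 0.003 -0.    -0.002] F [-0.4 -0.3 -4.3] w 0.031
```

apply_moves --dp '[[0.01, -0.019, 0.1], [0, 0, 0.2], [0, 0, 0.04], [0, 0, 0]]' --twist '[[0.003, 0, -0.002], [0, 0, 0], [0, 0, 0], [0, 0, 0]]' --jaw '[255, 255, 255, 255]'

```text
clock: 9.3
tcp_pos: [0.5212, 0.0189, 0.3394]
orientation: [2.213, -2.226, -0.001]
contact_force: [-0.3, 0.3, -2.6]
grip_width: 0.0311
```

```bash
python3 - <<'E'
from h import *
plan([.521,.0218,.30])
f=grab("wrist"); save(f,"w7.png",(130,70,380,290),3)
E
```

```text
pos [0.5212 0.0189 0.3394] total dp [-0.024  0.001  0.329] twist [ 0.001 -0.001 -0.003] F [-0.3  0.3 -2.6] w 0.0311
```

View pics/w7.png

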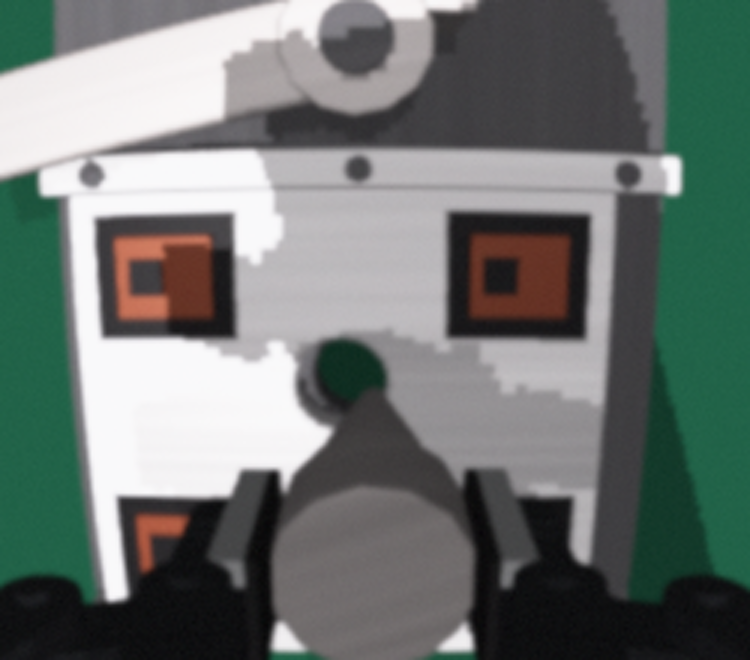

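apply_moves --dp '[[-0.025, 0, 0.0], [-0.002, 0, 0.08], [0, 0, 0.1], [0, 0, 0]]' --twist '[[0.001, -0.001, -0.003], [0, 0, 0], [0, 0, 0], [0, 0, 0]]' --jaw '[255, 255, 255, 255]'

```text
clock: 9.75
tcp_pos: [0.522, 0.0226, 0.3189]
orientation: [-2.22, 2.218, -0.003]
contact_force: [-0.0, -0.2, -4.9]
grip_width: 0.0309
```

```bash
python3 - <<'E'
from h import *
plan([.521,.0218,.2866])
f=grab("wrist"); save(f,"w8.png",(130,70,380,290),3)
E
```

```text
pos [0.522  0.0226 0.3189] total dp [0.007 0.01  0.269] twist [-0.002  0.001  0.   ] F [-0.  -0.2 -4.9] w 0.0309
```

View pics/w8.png

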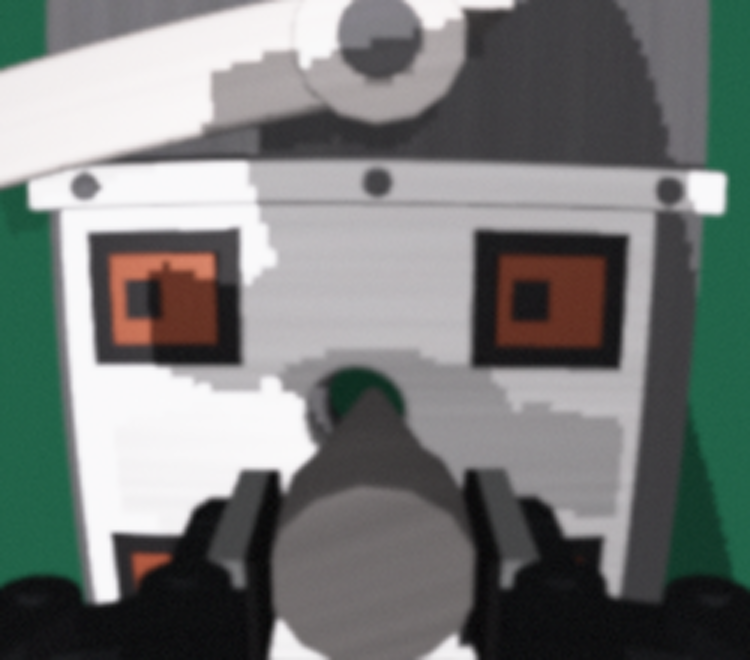

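apply_moves --dp '[[0.005, 0.01, 0.08], [0, 0, 0.08], [0, 0, 0.07], [0, 0, 0]]' --twist '[[-0.002, 0.001, 0], [0, 0, 0], [0, 0, 0], [0, 0, 0]]' --jaw '[255, 255, 255, 255]'

```text
clock: 10.2
tcp_pos: [0.5214, 0.0232, 0.29]
orientation: [-2.223, 2.218, -0.0]
contact_force: [-0.6, 0.4, -4.7]
grip_width: 0.0315
```

```bash
python3 - <<'E'
from h import *
plan([.521,.0218,.2566])
E
```

```text
pos [0.5214 0.0232 0.29  ] total dp [0.012 0.004 0.278] twist [-0.001  0.     0.001] F [-0.6  0.4 -4.7] w 0.0315
```

apply_moves --dp '[[0.01, 0.004, 0.05], [0, 0, 0.05], [0, 0, 0.05]]' --twist '[[0, 0, 0], [0, 0, 0], [0, 0, 0]]' --jaw '[255, 255, 255]'

```text
clock: 10.5
tcp_pos: [0.5212, 0.0233, 0.2716]
orientation: [-2.222, 2.216, 0.0]
contact_force: [-1.6, 2.6, -2.8]
grip_width: 0.0311
```

```bash
python3 - <<'E'
from h import *
plan([.521,.0218,.2566])
E
```

```text
pos [0.5212 0.0233 0.2716] total dp [0.013 0.002 0.125] twist [-0.001  0.001  0.001] F [-1.6  2.6 -2.8] w 0.0311
```

apply_moves --dp '[[0.012, 0.002, 0.03], [0.003, 0, 0.04]]' --twist '[[0, 0, 0], [0, 0, 0]]' --jaw '[255, 255]'

```text
clock: 10.7
tcp_pos: [0.5211, 0.0218, 0.2623]
orientation: [-2.223, 2.215, 0.0]
contact_force: [-0.2, 3.3, -0.9]
grip_width: 0.0312
```

```bash
python3 - <<'E'
from h import *
plan([.521,.0218,.2566])
E
```

```text
pos [0.5211 0.0218 0.2623] total dp [0.001 0.001 0.048] twist [-0.001  0.001  0.002] F [-0.2  3.3 -0.9] w 0.0312
```

apply_moves --dp '[[0, 0, 0.025], [0, 0, 0.025], [0, 0, 0.02]]' --twist '[[0, 0, 0], [0, 0, 0], [0, 0, 0]]' --jaw '[255, 255, 255]'

```text
clock: 11.0
tcp_pos: [0.5213, 0.0221, 0.2562]
orientation: [-2.223, 2.216, -0.0]
contact_force: [-17.6, 0.9, 46.9]
grip_width: 0.0313
```

```bash
python3 - <<'E'
from h import *
plan([.521,.0218,.2566])
f=grab("wrist"); save(f,"w9.png",(130,50,380,290),3)
E
```

```text
pos [0.5213 0.0221 0.2562] total dp [ 0.002  0.003 -0.003] twist [-0.001  0.001  0.002] F [-17.6   0.9  46.9] w 0.0313
```

View pics/w9.png

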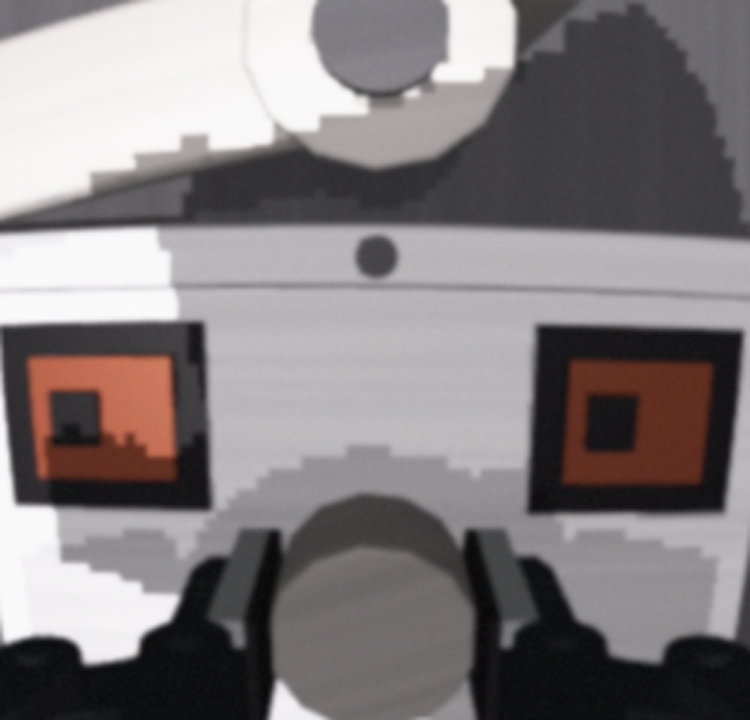

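The pin's head is on the cover at the expected home height, and the vertical force has risen to 47 N. I'll relax and open a little.

apply_moves --dp '[[0, 0, -0.003], [0, 0, 0], [0, 0, 0], [0, 0, 0]]' --twist '[[0, 0, 0], [0, 0, 0], [0, 0, 0], [0, 0, 0]]' --jaw '[255, 255, 80, 80]'

```text
clock: 11.45
tcp_pos: [0.5217, 0.0209, 0.2576]
orientation: [-2.222, 2.217, -0.005]
contact_force: [-0.3, 0.1, 0.2]
grip_width: 0.0582
```

```bash
python3 - <<'E'
from h import *
plan([.521,.0218,.2566])
E
```

```text
pos [0.5217 0.0209 0.2576] total dp [-0.007  0.006  0.008] twist [-0.002 -0.     0.001] F [-0.3  0.1  0.2] w 0.0582
```

apply_moves --dp '[[0, 0, -0.1], [0, 0, -0.35], [0, 0, -0.3], [0, 0, 0], [0, 0, 0]]' --twist '[[0, 0, 0], [0, 0, 0], [0, 0, 0], [0, 0, 0], [0, 0, 0]]' --jaw '[80, 80, 80, 80, 80]'

```text
clock: 11.95
tcp_pos: [0.5224, 0.0186, 0.3533]
orientation: [-2.219, 2.22, -0.009]
contact_force: [-0.3, -0.3, -0.6]
grip_width: 0.0588
```

```bash
python3 - <<'E'
from h import *
import pickle
plan([.521,.0218,.2566])
po=pose();f=grab("wrist"); pickle.dump((f,po),open("w10.pkl","wb")); save(f,"w10.png",(130,50,380,290),3)
p,Q=po;H=np.array(f["hand_eye"]);K=f["intrinsics"]
z=f["z_map"];v,u=np.mgrid[:384,:512]
a=(u-K[0][2])/K[0][0];b=(v-K[1][2])/K[1][1];th=np.hypot(a,b);s=np.sin(th)/np.maximum(th,1e-9)
d=np.stack([a*s,b*s,np.cos(th)],-1);P=d*(z/d[...,2])[...,None]
W=(P@H[:3,:3].T+H[:3,3])@Q.as_matrix().T+p
m=(np.hypot(W[...,0]-.52,W[...,1]-.022)<.013)&(W[...,2]<.14)
print("head",m.sum(),np.percentile(W[m][:,2],[5,50,95]))
m=(np.hypot(W[...,0]-.55,W[...,1]-.022)<.008)&(W[...,2]<.14)
print("cover",m.sum(),np.percentile(W[m][:,2],[5,50,95]))
S=grab("side"); save(S,"s10.png",(205,165,315,245),7)
E
```

```text
pos [0.5224 0.0186 0.3533] total dp [-0.029  0.017  0.806] twist [-0.003 -0.001 -0.   ] F [-0.3 -0.3 -0.6] w 0.0588
head 838 [0.10341976 0.10446081 0.10550513]
cover 282 [0.07734469 0.0785021  0.07952686]
```

View pics/w10.png

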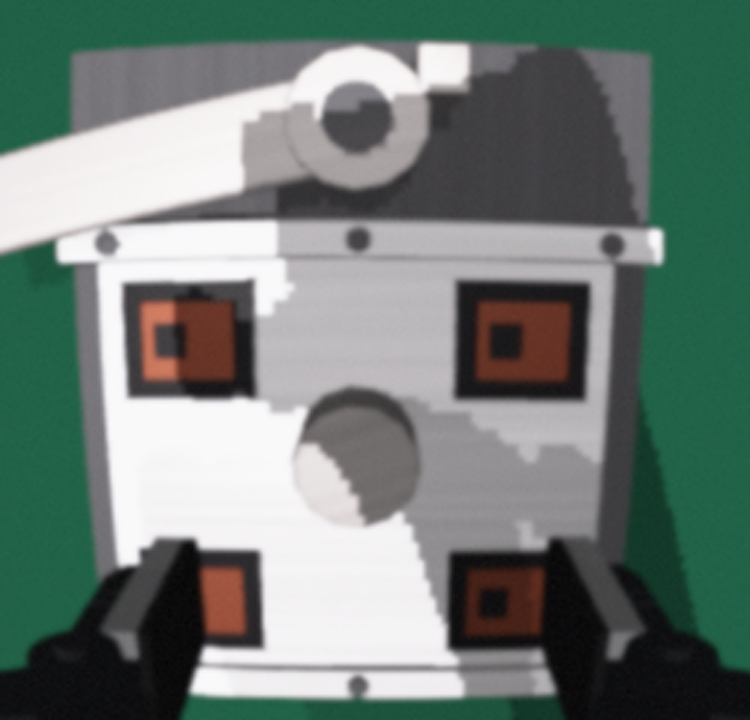

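View pics/s10.png

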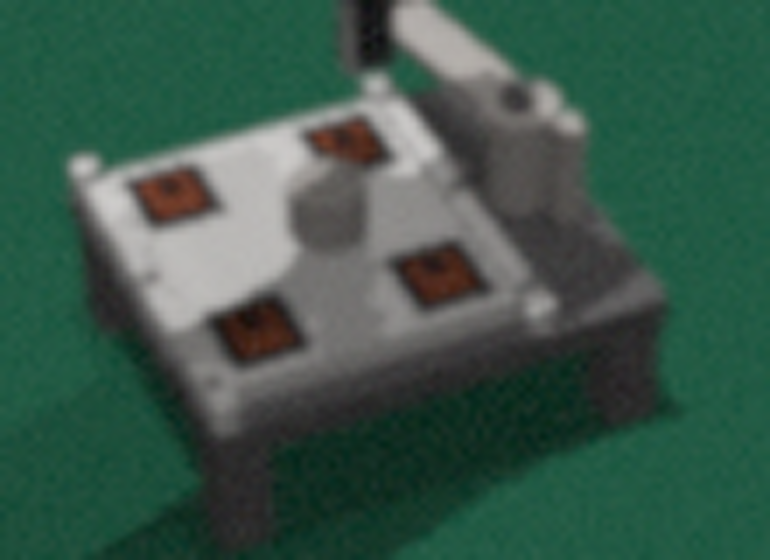

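The pin is home: its head top is at 104.5 mm and the cover at 78.5 mm, a difference of exactly 26 mm. The cover is centred, with equal gaps either side. Next I locate the keeper post so I can push it back.

```bash
python3 - <<'E'
from h import *
import pickle
f,po=pickle.load(open("w3.pkl","rb"))
print(wonz(f,po,152/1.5,244/1.5,.1485))
f,po=pickle.load(open("w10.pkl","rb")); save(f,"w10f.png",scale=1.5)
E
```

```text
[0.58534464 0.13908724 0.1485    ]
```

View pics/w10f.png

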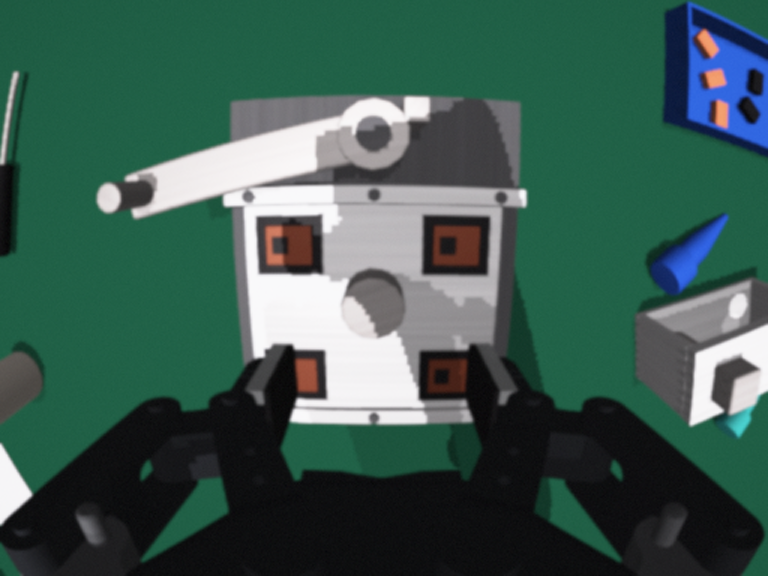

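apply_moves --dp '[[-0.2, -0.2, -0.06], [-0.28, -0.22, 0], [-0.28, -0.22, 0], [-0.28, -0.22, 0], [-0.1, -0.03, 0], [0, 0, 0], [0, 0, 0]]' --twist '[[0, 0, 0], [0, 0, 0], [0, 0, 0], [0, 0, 0], [0, 0, 0], [0, 0, 0], [0, 0, 0]]' --jaw '[255, 255, 255, 255, 255, 255, 255]'

```text
clock: 12.75
tcp_pos: [0.6304, 0.1562, 0.3497]
orientation: [2.206, -2.218, -0.003]
contact_force: [-0.9, -1.2, -0.1]
grip_width: 0.0003
```

```bash
python3 - <<'E'
from h import *
plan([.625,.147,.298])
f=grab("wrist"); save(f,"w11.png",scale=1.2)
E
```

```text
pos [0.6304 0.1562 0.3497] total dp [0.073 0.04  0.432] twist [ 0.005 -0.004 -0.002] F [-0.9 -1.2 -0.1] w 0.0003
```

View pics/w11.png

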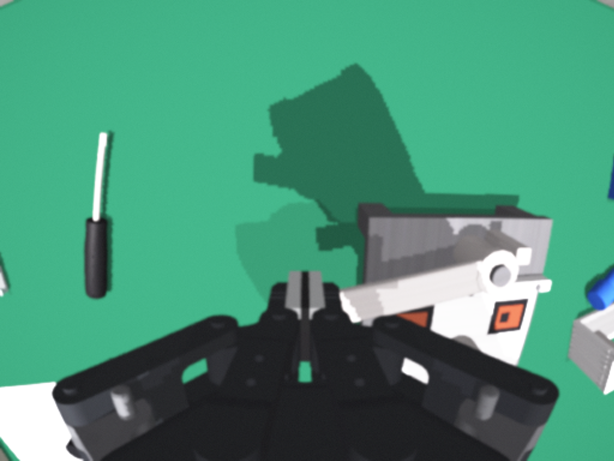

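apply_moves --dp '[[0.07, 0.02, 0.05], [0, 0, 0.25], [0, 0, 0.12], [0, 0, 0]]' --twist '[[0.005, -0.004, -0.002], [0, 0, 0], [0, 0, 0], [0, 0, 0]]' --jaw '[255, 255, 255, 255]'

```text
clock: 13.2
tcp_pos: [0.6259, 0.1403, 0.2988]
orientation: [2.211, -2.228, 0.004]
contact_force: [-0.6, -0.7, -0.3]
grip_width: -0.0001
```

```bash
python3 - <<'E'
from h import *
plan([.6099,.1437,.298])
E
```

```text
pos [0.6259 0.1403 0.2988] total dp [-0.027  0.134  0.007] twist [ 0.    -0.002 -0.004] F [-0.6 -0.7 -0.3] w -0.0001
```

apply_moves --dp '[[-0.03, 0.13, 0], [0.01, 0.19, 0], [0.05, 0.2, 0], [0.09, 0.18, 0.005], [0, 0, 0]]' --twist '[[0, -0.002, -0.004], [0, 0, 0], [0, 0, 0], [0, 0, 0], [0, 0, 0]]' --jaw '[255, 255, 255, 255, 255]'

```text
clock: 13.7
tcp_pos: [0.5416, 0.1219, 0.3021]
orientation: [-2.213, 2.223, -0.009]
contact_force: [-0.1, -0.7, 0.4]
grip_width: -0.0002
```

```bash
python3 - <<'E'
from h import *
plan([.5228,.1101,.298])
f=grab("wrist"); save(f,"w12.png",scale=1.2)
E
```

```text
pos [0.5416 0.1219 0.3021] total dp [0.099 0.156 0.033] twist [-0.003 -0.    -0.002] F [-0.1 -0.7  0.4] w -0.0002
```

View pics/w12.png

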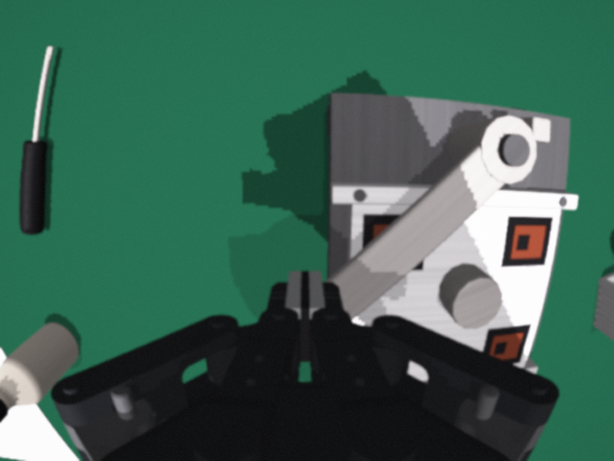

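apply_moves --dp '[[0.1, 0.155, 0.02], [0.15, 0.13, 0.01], [0.18, 0.1, 0], [0.12, 0.05, 0], [0, 0, 0]]' --twist '[[-0.003, 0, -0.002], [0, 0, 0], [0, 0, 0], [0, 0, 0], [0, 0, 0]]' --jaw '[255, 255, 255, 255, 255]'

```text
clock: 14.25
tcp_pos: [0.498, 0.058, 0.3041]
orientation: [-2.208, 2.206, -0.016]
contact_force: [-0.4, -0.5, 0.2]
grip_width: -0.0002
```

```bash
python3 - <<'E'
from h import *
plan([.4877,.0437,.298])
f=grab("wrist"); save(f,"w13.png",scale=1.2)
E
```

```text
pos [0.498  0.058  0.3041] total dp [0.119 0.087 0.048] twist [-0.011  0.003  0.   ] F [-0.4 -0.5  0.2] w -0.0002
```

View pics/w13.png

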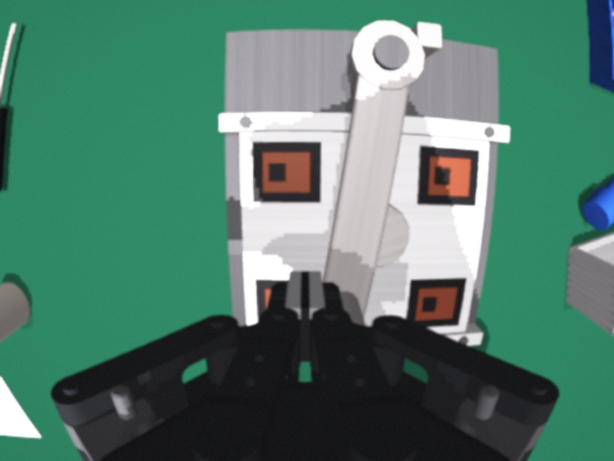

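apply_moves --dp '[[0.05, 0.05, 0.03], [0.04, 0.02, 0], [0.03, 0, 0]]' --twist '[[-0.011, 0.003, 0], [0, 0, 0], [0, 0, 0]]' --jaw '[255, 255, 255]'

```text
clock: 14.6
tcp_pos: [0.4917, 0.0472, 0.301]
orientation: [-2.226, 2.213, 0.004]
contact_force: [-0.7, 1.9, 1.1]
grip_width: 0.0
```

```bash
python3 - <<'E'
from h import *
plan([.4877,.0437,.298])
E
```

```text
pos [0.4917 0.0472 0.301 ] total dp [0.029 0.034 0.025] twist [-0.     0.002  0.003] F [-0.7  1.9  1.1] w 0.0
```

apply_moves --dp '[[0.03, 0.01, 0.005], [0.03, 0, 0], [0.03, 0, 0]]' --twist '[[0, 0, 0], [0, 0, 0], [0, 0, 0]]' --jaw '[255, 255, 255]'

```text
clock: 14.9
tcp_pos: [0.4906, 0.0407, 0.3004]
orientation: [-2.226, 2.205, 0.011]
contact_force: [-1.6, 16.1, -0.5]
grip_width: 0.0002
```

```bash
python3 - <<'E'
from h import *
plan([.4877,.0437,.298])
E
```

```text
pos [0.4906 0.0407 0.3004] total dp [-0.025  0.024  0.021] twist [-0.     0.005  0.005] F [-1.6 16.1 -0.5] w 0.0002
```

apply_moves --dp '[[0.02, 0, 0], [0.02, 0, 0]]' --twist '[[0, 0.005, 0.005], [0, 0, 0]]' --jaw '[255, 255]'

```text
clock: 15.1
tcp_pos: [0.4904, 0.0415, 0.3005]
orientation: [-2.221, 2.212, 0.007]
contact_force: [-1.2, 6.1, -1.0]
grip_width: 0.0002
```

The force rises to 16 N and the post stops moving, so the stop is met. I'll back off, lift and check.

apply_moves --dp '[[-0.15, 0, 0], [-0.2, 0, -0.05], [-0.1, 0, -0.4], [-0.05, 0.2, -0.4], [-0.1, 0.1, -0.2], [0, 0, 0], [0, 0, 0]]' --twist '[[0, 0, 0], [0, 0, 0], [0, 0, 0], [0, 0, 0], [0, 0, 0], [0, 0, 0], [0, 0, 0]]' --jaw '[255, 255, 255, 255, 255, 255, 255]'

```text
clock: 15.8
tcp_pos: [0.4537, 0.1132, 0.4284]
orientation: [-2.224, 2.215, 0.01]
contact_force: [0.1, 0.4, -0.1]
grip_width: 0.0001
```

```bash
python3 - <<'E'
from h import *
import pickle
plan([.4877,.0437,.298])
po=pose();f=grab("wrist"); pickle.dump((f,po),open("w14.pkl","wb"));save(f,"w14.png",scale=1.5)
S=grab("side"); save(S,"s14.png",(175,145,335,265),5)
save(S,"s14f.png",scale=1.2)
E
```

```text
pos [0.4537 0.1132 0.4284] total dp [ 0.586 -0.284  1.083] twist [0.001 0.003 0.002] F [ 0.1  0.4 -0.1] w 0.0001
```

View pics/w14.png

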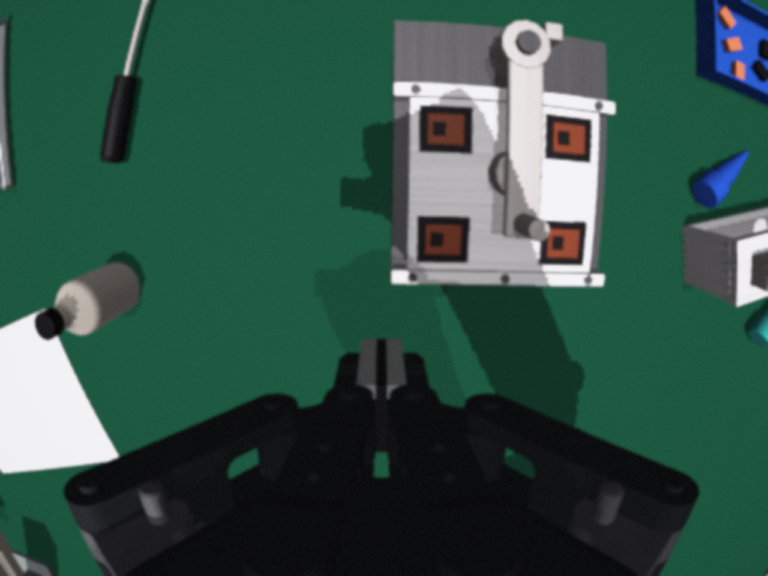

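View pics/s14.png

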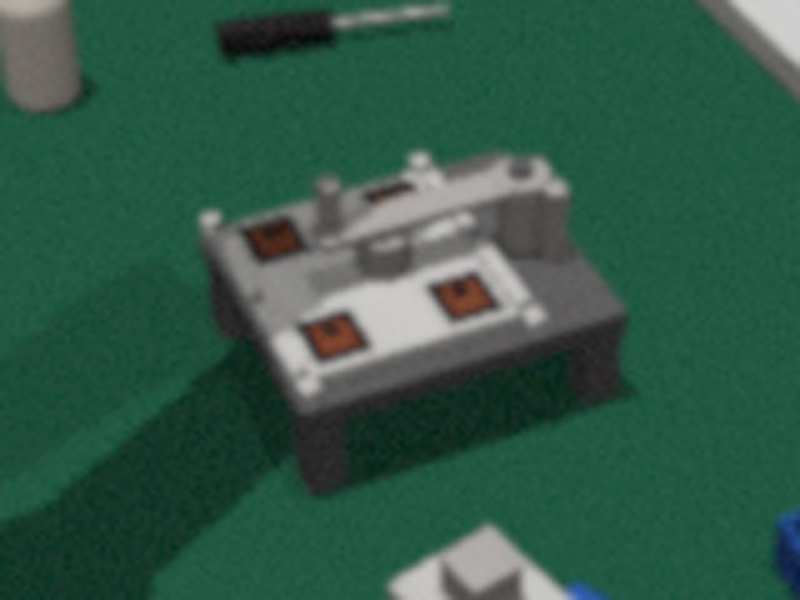

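```bash
python3 - <<'E'
from h import *
import pickle
f,po=pickle.load(open("w14.pkl","rb"))
a=wonz(f,po,539/1.5,231/1.5,.1485);b=wonz(f,po,529/1.5,42/1.5,.1155)
print(a,b,np.arctan2(a[1]-b[1],b[0]-a[0]))
o=r.get_obs();print(o["clock"],abs(o["qvel"]).max(),o["contact_force"])
E
```

```text
[0.48730344 0.022337   0.1485    ] [0.60931815 0.019496   0.1155    ] 0.023279852308709433
15.9 0.01798384739701276 [-0.17319762  0.10831855 -0.27227654]
```

```bash
python3 - <<'E'
from h import *
print(r.hand_in())
E
```

```text
the job is handed in; nothing more can be done
None
```

I swung the keeper aside and took the grey round-headed tapered pin from the rack. I drove it down on the base hole's axis so its taper pulled the cover into line. Then I swung the keeper back over the head to its stop, let go, backed clear and handed in at about 16 s.

- **Pin:** its head top measured 104.5 mm and the cover 78.5 mm, which is exactly the 26 mm head height, so it is home. The vertical force rose briefly to about 47 N as the head met the cover, with about 18 N sideways. That was through the gripped pin and then released. It is under the 120 N wrist limit, though over the 40 N figure given for the arm or gripper body pressing on something.
- **Cover:** its gaps on both sides looked equal after the drive. I judged that by eye.
- **Keeper:** pushing against its stop gave up to 16 N with no further movement. The post ended within about 1 mm of its expected place. The last wrist picture gave 0.023 rad from the pivot and post pixels. Against the earlier, closer pivot measurement it is about 0.005 rad, so these differ slightly.
- **Other things:** I did not touch the square-headed pin, tray, bottle or screwdriver. The blue and turquoise look-alikes stood on end in the first pictures. They were already lying down when the gripper first looked their way, before it had been near them.

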